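# Move a control module from the burn-in dock to the probe-test nest

## Robot

A 7-joint arm with a two-finger parallel gripper is mounted at the origin on a cart in front of the work surface, level with it; the furniture and walls round the work are solid. World frame = base frame: x ahead of the robot, y to its left, z up, the work surface at z = 0. Lengths are in mm, angles in rad, forces in N, time in s.
With the tool pointing down it reaches from about 425 to 825 mm from the base axis. Payload 3.6 kg.
Tool frame: the origin (TCP) lies between the finger pads; the fingertips stand 19 mm ahead of it and the grasp point (between the pads) is the TCP; z points along the fingers, y is the line along which they close (so a half turn about z gives the same grasp; the last joint's range is limited). The gripper opens to 85 mm and grips with 20 to 120 N. Pads are 22 mm wide; open, the fingers measure 114 mm over their backs; the gripper's body (76 mm by 85 mm) begins 54 mm behind the grasp point. The pads swing forward as they close: fully open they stand 13 mm farther back than shut.
Start: joints at [1.212, 0.615, -0.013, 1.423, 0.008, 1.103, -0.04], TCP at [211.745, -614.515, 250.297] pointing down, gripper open.
Joint ranges: [-3.12, 3.12], [-0.3, 2.06], [-1.34, 1.32], [0.26, 2.42], [-1.36, 4.5], [0.01, 1.98], [-2.84, 2.84]. Speed limits (rad/s): [2.79, 2.79, 3.14, 3.14, 3.14, 3.14, 3.14].

## Interface

Orientations are given as a unit quaternion [x, y, z, w].
In Python, from rig import ctrl, eyes, monitor gives the robot as it stands (ctrl), with the cameras (eyes) and the readings (monitor). Calls block until the motion is done:
- ctrl.move_to(position, orientation): joint-space move of the TCP to a pose.
- ctrl.movel(position, rotation=None, v=150, stop_force=None): straight line of the TCP; rotation=None keeps the orientation; v is the mean speed in mm/s. With stop_force (N) it stops when the force on the tool has changed by that much, and returns True; else False.
- ctrl.goto_joints(angles): joint-space move.
- ctrl.release() and ctrl.gripper_close(grip_force=None): open the fingers fully, or close them until they stop; grip_force is the grip in N (None keeps the last).
- ctrl.sleep(seconds).
- ctrl.solve_ik(position, orientation): joint angles nearest the present ones, or None.
- eyes.read_camera(name): name is "scene" or "top" or "wrist"; returns the picture (384x512x3 uint8, red, green, blue); there is no depth.
- eyes.camera_params(name): a dict with "fx", "fy", "cx", "cy" (pixels), "R" (3x3) and "t" (3): a world point X has camera coordinates R X + t; the wrist camera has in their place "mount" (4x4, takes a point from camera to tool coordinates, whose origin is the TCP and whose axes are the flange's). Camera axes: x right, y down, z forward; pixel columns grow to the right and rows downward; lengths in mm; the calibration is good to about 2 mm. A picture is of the moment at which its call begins: read the wrist's pose just before it. camera_params takes no time and is no camera call.
A pose or a line that the arm cannot do raises ctrl.MotionError and nothing moves.
- ctrl.job_done(): hands the job in; it is judged then, once.
Readings, each from a call of its own:
- monitor.read_time(): time.
- monitor.read_q(): joint angles.
- monitor.read_dq(): joint speeds.
- monitor.read_joint_efforts(): joint torques, N m.
- monitor.read_position(): TCP position.
- monitor.read_orientation(): TCP orientation.
- monitor.read_ft_force(): force on the tool from outside, world axes, zero at the start.
- monitor.read_ft_torque(): the same for the moment, N m.
- monitor.read_gripper_width(): opening from 0.0 (shut) to 1.0 (fully open).
- monitor.read_finger_force(): force on a finger pad.
Only numpy, scipy, OpenCV 4.12 (cv2) and the standard library are available. Lean on these libraries where they do the work, as an engineer would, in place of code of your own. Each camera call takes 0.05 s, during which the arm holds its last target. There are 200 camera calls.

## Task

The control module has finished its burn-in in the sloping dock. Push it further in along its slot until the latch lets go and it springs out, pull it free, and lay it in the test nest with its contact strip face down and its cut corner at the nest's slanted corner wall, fully home on the deck. Then swing the nest's lid down over it until it is shut, and leave the loose things around them where they lie.

Things in the scene. Friction and masses are not known exactly. Their poses are not given: they have to be found in the camera images.
- module: Grey plastic control module, 110 long (x) x 56 wide (y) x 26 mm thick (z), 0.15 kg. Origin: centre of its contact face (z = 0, eight brass pads); +z points out of its ribbed back. +x: inner end, in the dock at the start; -x: outer end. The +x +y corner is cut off (14 mm). The -y side has a latch notch near the inner end; the sides are else plain, to be gripped.
- module_outer (a point): Centre of the module's outer end face (module x = -55, y = 0, z = 13 mm), the face to push on. Pushed 6 to 7 mm in from its latched place (about 8 N; hard stop at 8 to 9 mm) the latch lets go for good; when the push is taken away a spring lifts the module about 14 mm out from its latched place along the slot, where it stays, loose. Without that push it is hooked fast.
- dock: Burn-in dock, fixed: grey sloping desktop case 122 x 94 x 93 mm high, front to its -x. Origin: on the bench. Its slot runs at 45 degrees: inward is (0.707, 0, -0.707) in its frame, which is the module's x axis there; module y = dock y; the module's back looks up and rearward (0.707, 0, 0.707), the contacts down and frontward. The module stands 50 mm in the slot, 60 mm out, 1.2 mm clearance.
- dock_mouth (a point): Centre of the slot's mouth, in the plane of the sloping front panel, on the slot's centre line. A bezel stands 3 mm proud of the panel round it, 72 mm wide in y.
- dock_latch (a joint): The latch inside the dock (hidden from view): 0 hooked, over 0.18 rad let go.
- nest: Probe-test nest, fixed: aluminium base 160 x 110 x 10 mm, black deck 106 x 44 mm with top at z = 26 mm, black locating walls 5 mm thick round the module's outline, 10 mm above the deck and leaning outward (clearance 1.2 mm at the deck, 4 mm at the top). Origin: on the bench, mid pocket. A module lying home has the nest's axes: outer end to the nest's -x, cut corner at the slanted wall at +x +y.
- nest_seat (a point): Point on the deck top where the module's origin lies when it is home (nest x = 0, y = 0, z = 26 mm). The long-side walls stand only at nest x = -56 to -46 and 18 to 34 mm; between them the sides are open down to the base plate (z = 10 mm) to leave room for fingers.
- nest_outer (a point): Where point module_outer lies when the module is home (nest x = -55, y = 0, z = 39 mm).
- nest_hinge (a point): Middle of the lid's hinge axis, which runs along the nest's y, at nest x = 72, z = 57 mm; two hinge posts 10 mm wide, 63 mm high, at y = -37 and +37 mm.
- lid (a joint): Hinge angle of the nest's lid, an aluminium plate 112 x 60 x 5 mm: 0 shut (level, over the module), 1.57 upright; it opens upward and away to the nest's +x. Starts open at 1.5 to 1.7 rad. A stiff hinge (0.12 N m) keeps it where it is left.
- lid_tip (a point): Middle of the lid's free edge, 112 mm from the hinge axis, on the plate's outer face (upper one when shut, facing nest +x when open), 4 mm outside the hinge axis. A round dark bar 10 mm thick, 50 mm wide along y, forms the edge and stands 2 to 3 mm proud of that face.
- tape: Bystander, loose: roll of black tape, 62 mm across, 19 mm high, lying flat. Origin: centre of its underside.
- cutters: Bystander, loose: flush cutters with blue handles, 57 x 112 x 14 mm, lying flat. Origin: centre of the underside.
- board: Bystander, loose: green circuit board on short legs, 48 x 68 x 24 mm. Origin: centre of the underside.
- reel: Bystander, loose: reel of solder wire, 64 x 52 x 37 mm. Origin: centre of the underside.

How it is judged:
By the outcome, as a careful person would: the job done as asked, in the order asked, and still so for the second after the job is handed in, with the robot touching nothing.
It also fails if it takes over 66 s, if anything falls off the work surface, if the arm or the gripper's body presses on something with over 40 N, if the wrist force passes 120 N, or if a joint passes its speed limit or range.

## Working session

There is one attempt and no reset: what is moved stays moved. The work goes in short steps, each a Python script; the robot and the scene stay as the last script left them, time stands still between calls to the robot, and variables do not carry over. Pictures are saved under pics/ and viewed, at most 10 in all, crops included, and the job is handed in when it is done.

```bash
mkdir -p pics; ls
python3 - <<'E'
from rig import ctrl, eyes, monitor
import cv2,numpy as np
np.set_printoptions(precision=4,suppress=True)
for n in ["scene","top"]:
    im=eyes.read_camera(n); cv2.imwrite(f"pics/{n}0.png",cv2.cvtColor(im,cv2.COLOR_RGB2BGR))
    print(n,eyes.camera_params(n))
print(eyes.camera_params("wrist"))
print(monitor.read_time(),monitor.read_position(),monitor.read_orientation(),monitor.read_q())
E
```

```text
pics
rig.py
scene {'fx': 354.0496207191278, 'fy': 354.0496207191278, 'cx': 247.5592511516408, 'cy': 194.97888459327524, 'R': array([[-0.6691, -0.7429, -0.0203],
       [-0.4801,  0.453 , -0.7512],
       [ 0.5673, -0.4928, -0.6598]]), 't': array([365.3805, 325.8148, 774.8318])}
top {'fx': 426.13113727286145, 'fy': 426.13113727286145, 'cx': 256.811969086573, 'cy': 185.13202280520989, 'R': array([[ 0.0567, -0.9984, -0.0017],
       [-0.9777, -0.0552, -0.2025],
       [ 0.2021,  0.0131, -0.9793]]), 't': array([ -12.6124,  514.6792, 1272.9084])}
{'fx': 310.51791888459564, 'fy': 310.51791888459564, 'cx': 260.78643767876275, 'cy': 182.4967098760362, 'mount': array([[  -0.0001,   -0.9544,   -0.2985,   76.2341],
       [   1.    ,    0.0002,   -0.001 ,   -0.3315],
       [   0.001 ,   -0.2985,    0.9544, -125.5109],
       [   0.    ,    0.    ,    0.    ,    1.    ]])}
0.1 [ 211.5616 -613.9278  249.2509] [ 0.9863  0.1652 -0.0002 -0.0012] [ 1.2125  0.6158 -0.0127  1.4247  0.0081  1.1034 -0.0404]
```

View pics/scene0.png

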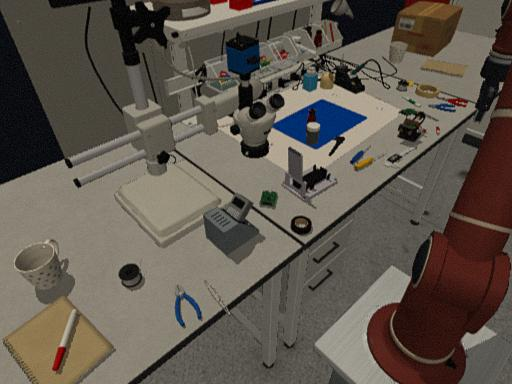

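View pics/top0.png

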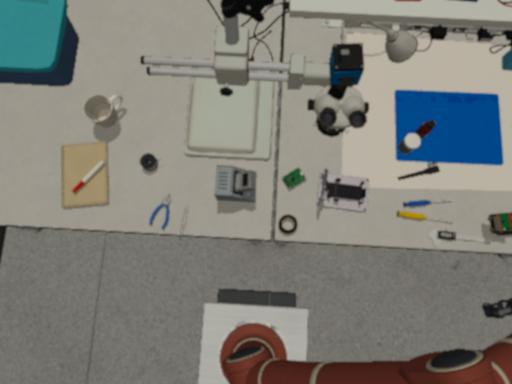

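The scene view shows the dock with the module at about (232,222) and the nest with its open lid at (308,178). In the top view the dock is at (236,184) and the nest at (344,193), with the lid upright at its left end (322,193). I'll write helpers next and get close views from the wrist camera.

```bash
cat > h.py <<'E'
from rig import ctrl, eyes, monitor
import cv2,numpy as np
from scipy.spatial.transform import Rotation as Ro
np.set_printoptions(precision=2,suppress=True)
def cam(n):
    """returns image, K, R, t (cam = R X + t) at this moment"""
    p=eyes.camera_params(n); K=np.array([[p['fx'],0,p['cx']],[0,p['fy'],p['cy']],[0,0,1]])
    if n=='wrist':
        T=np.eye(4); T[:3,:3]=Ro.from_quat(monitor.read_orientation()).as_matrix(); T[:3,3]=monitor.read_position()
        C=np.linalg.inv(T@p['mount']); R,t=C[:3,:3],C[:3,3]
    else: R,t=np.array(p['R']),np.array(p['t'])
    return eyes.read_camera(n),K,R,t
def snap(n,name):
    im,K,R,t=cam(n); cv2.imwrite(f'pics/{name}.png',im[:,:,::-1]); np.savez(f'pics/{name}.npz',im=im,K=K,R=R,t=t)
    return im
def load(name):
    d=np.load(f'pics/{name}.npz'); return d['im'],d['K'],d['R'],d['t']
def ray(name,uv):
    _,K,R,t=load(name); d=R.T@np.linalg.solve(K,[uv[0],uv[1],1]); return -R.T@t,d/np.linalg.norm(d)
def onplane(name,uv,z):
    o,d=ray(name,uv); return o+d*(z-o[2])/d[2]
def tri(obs):
    """obs: list of (name,uv); least squares point and ray misses"""
    A=np.zeros((3,3));b=np.zeros(3);L=[ray(*x) for x in obs]
    for o,d in L: P=np.eye(3)-np.outer(d,d);A+=P;b+=P@o
    X=np.linalg.solve(A,b); return X,[np.linalg.norm(np.cross(X-o,d)) for o,d in L]
def proj(name,X):
    _,K,R,t=load(name); p=K@(R@np.asarray(X,float)+t); return p[:2]/p[2]
def quat(z,y):
    """tool orientation with z axis and y (closing) axis"""
    z=np.array(z,float);z/=np.linalg.norm(z);y=np.array(y,float);y-=z*(y@z);y/=np.linalg.norm(y)
    return Ro.from_matrix(np.c_[np.cross(y,z),y,z]).as_quat()
E
python3 - <<'E'
from h import *
snap('scene','scene0');snap('top','top0')
for nm,a,b in [('dock',(236,184),None),('nest',(346,193),None),('tape',(288,224),None),('board',(293,178),None),('cutters',(160,212),None),('reel',(149,162),None),('scope',(330,122),None)]:
    print(nm,onplane('top0',a,20))
print(tri([('top0',(340,90)),('scene0',(262,115))]))
for (x,y) in [(430,20),(430,-230)]:
    for s in [1,-1]:
        # camera sits on tool +x side, tilted towards tool +x backwards
        q=quat([0,0,-1],[0,s,0]); print(ctrl.solve_ik([x,y,300],q))
print(Ro.from_quat(monitor.read_orientation()).as_matrix())
E
```

```text
dock [521.25  83.44  20.  ]
nest [ 511.79 -267.3    20.  ]
tape [402.79 -87.56  20.  ]
board [551.09 -97.35  20.  ]
cutters [417.87 316.42  20.  ]
reel [577.81 368.56  20.  ]
scope [ 746.54 -211.37   20.  ]
(array([ 762.28, -228.93,  180.33]), [np.float64(28.358627501887565), np.float64(28.358627501887476)])
[ 0.69  0.37 -1.06  1.92  0.36  1.07  1.05]
[ 0.19  0.23 -0.36  1.93  0.1   0.99 -1.78]
[ 1.02  0.4  -0.81  1.79  0.33  1.09  1.66]
[ 0.48  0.31 -0.05  1.8   0.02  1.03 -1.14]
[[ 0.95  0.33 -0.  ]
 [ 0.33 -0.95  0.  ]
 [-0.   -0.   -1.  ]]
```

Run:
```python
from h import *
q=quat([0,0,-1],[0,-1,0])
for i,(x,y) in enumerate([(490,-300),(490,-190),(490,20),(490,130)]):
    print(ctrl.solve_ik([x,y,300],q)); ctrl.move_to([x,y,300],q); snap('wrist',f'w{i}'); print(monitor.read_time())
a=cv2.imread('pics/w0.png');b=cv2.imread('pics/w1.png')
f=lambda n:cv2.imread(f'pics/{n}.png')
```

```text
[ 0.5   0.45  0.02  1.58 -0.01  1.11 -1.05]
1.8083
[ 0.33  0.37  0.    1.71 -0.    1.06 -1.24]
2.375
[-0.04  0.32 -0.06  1.79  0.02  1.03 -1.68]
3.275
[-0.23  0.34 -0.1   1.75  0.04  1.05 -1.92]
3.8417
```

View pics/w1.png

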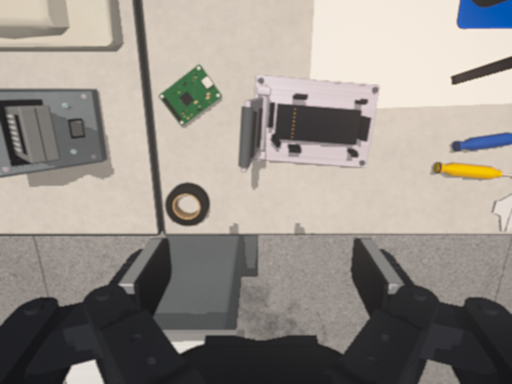

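View pics/w2.png

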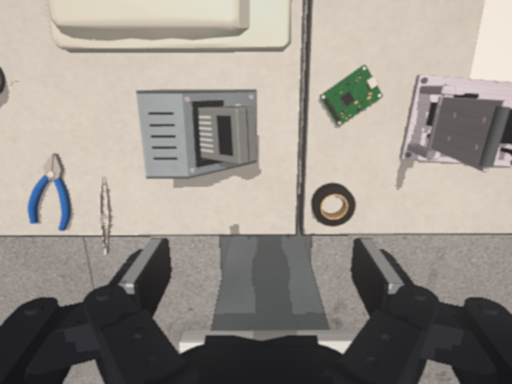

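w1 shows the nest base at (260–378, 78–165). The open lid is at (248,130), so nest +x is roughly world +y, and the slanted wall is at about (280,148). w2 shows the dock at (140–256, 90–178): vents (the rear) on the left, and the module leaning out to the right with its ribbed back at (225,135). So dock x is also roughly world +y. Next come closer stereo views.

Run:
```python
from h import *
q=quat([0,0,-1],[0,-1,0])
for n,(x,y,z) in {'d1':(470,80,230),'d0':(470,20,230),'n1':(470,-235,230),'n0':(470,-310,230)}.items():
    ctrl.move_to([x,y,z],q); ctrl.sleep(.15); snap('wrist',n)
print(monitor.read_time())
def crop(n,X,w=200,h=150):
    u,v=proj(n,X).astype(int); u0=min(max(u-w//2,0),512-w);v0=min(max(v-h//2,0),384-h); print(n,u0,v0)
    return cv2.resize(cv2.imread(f'pics/{n}.png')[v0:v0+h,u0:u0+w],None,fx=4,fy=4,interpolation=cv2.INTER_CUBIC)
cv2.imwrite('pics/cn.png',crop('n1',[511,-260,20]))
cv2.imwrite('pics/cd.png',crop('d0',[515,70,70]))
```

```text
6.8333
n1 187 45
d0 108 46
```

View pics/cn.png

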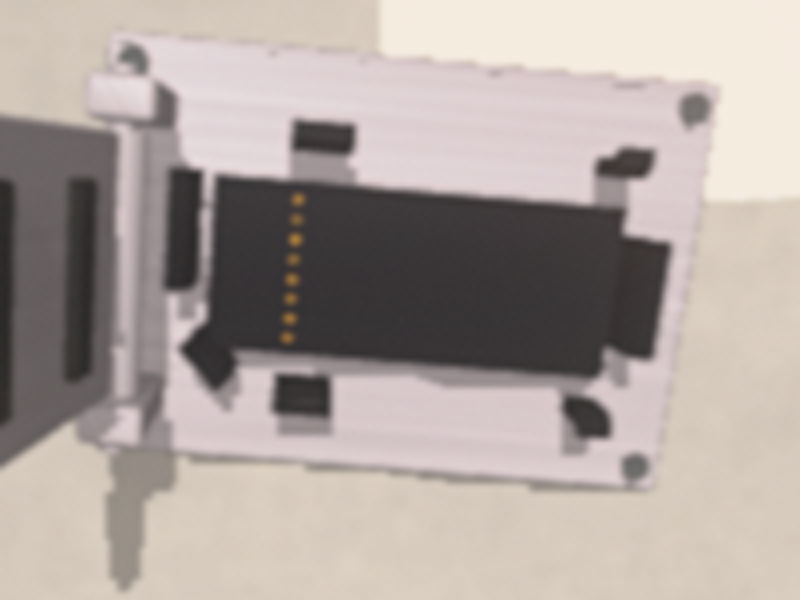

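View pics/cd.png

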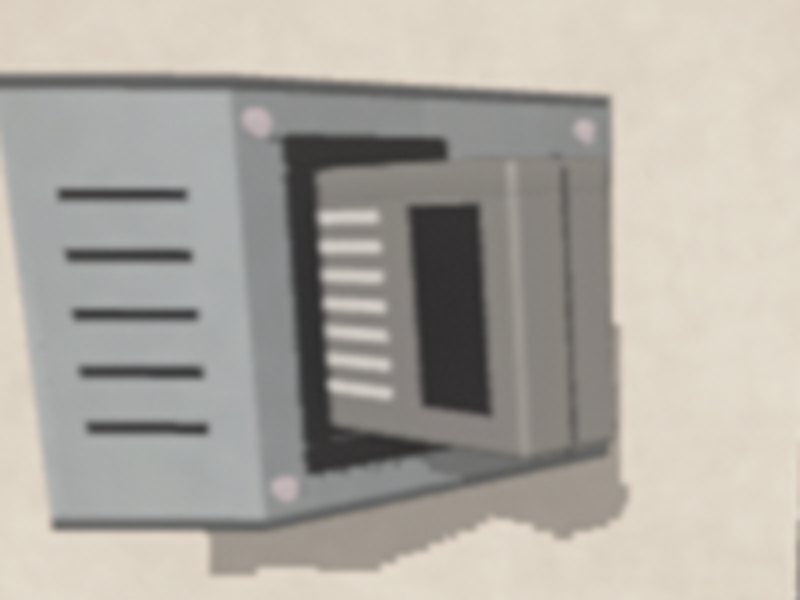

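The nest crop shows deck corners at crop px (217,177), (624,208) and (600,377), with the slanted wall at (208,357). In the dock crop the module's back outer edge runs (513,160) to (525,455) and its contact-side outer edge (608,157) to (610,440). Panel screws are at (257,122), (285,488) and (585,130). I'll match these into the second views and triangulate.

```bash
cat > m.py <<'E'
from h import *
def match(a,b,pts,zg,win=15):
    A,B=[cv2.cvtColor(load(n)[0],cv2.COLOR_RGB2GRAY) for n in (a,b)]
    p=np.float32(pts); g=np.float32([proj(b,onplane(a,u,z)) for u,z in zip(p,zg)])
    r,st,e=cv2.calcOpticalFlowPyrLK(A,B,p.reshape(-1,1,2),g.reshape(-1,1,2).copy(),winSize=(win,win),maxLevel=1,flags=cv2.OPTFLOW_USE_INITIAL_FLOW)
    out=[]
    for u,w,er in zip(p,r.reshape(-1,2),e.ravel()):
        X,m=tri([(a,u),(b,w)]); print(u,w,X,'miss',m[0].round(2),'err',er); out.append(X)
    return np.array(out)
if __name__=='__main__':
    c=lambda L,o:np.array(L)/4+o
    print('nest: deck TL TR BR, screws TR BR, dots ends, post top corner, slant')
    match('n1','n0',c([(217,177),(624,208),(600,377),(694,109),(635,466),(298,200),(288,338),(275,376),(295,122),(355,122),(650,488),(718,88)],(187,45)),[26]*3+[10]*2+[26]*2+[36]*3+[10]*2)
    print('dock: back edge -y,+y; contact edge -y,+y; display BR,TR; screws; front bottom corners')
    match('d0','d1',c([(513,160),(525,455),(608,157),(610,440),(490,415),(478,205),(257,122),(285,488),(585,130),(392,396),(232,90),(268,522)],(108,46)),[140,140,120,120,120,120,93,93,40,110,93,93])
E
python3 m.py
```

```text
nest: deck TL TR BR, screws TR BR, dots ends, post top corner, slant
[241.25  89.25] [170.72  88.55] [ 543.06 -210.41    8.44] miss 0.14 err 17.25875
[343.  97.] [269.79  96.61] [ 535.79 -316.17   23.51] miss 0.09 err 13.877639
[337.   139.25] [266.69 138.35] [ 492.34 -313.34   23.61] miss 0.2 err 18.295
[360.5   72.25] [288.23  71.71] [ 560.46 -335.45   11.34] miss 0.03 err 7.072222
[345.75 161.5 ] [279.12 160.98] [ 465.16 -327.81   12.95] miss 0.0 err 4.1456943
[261.5  95. ] [187.5   94.42] [ 537.64 -232.12   26.5 ] miss 0.05 err 4.2952776
[259.  129.5] [186.74 129.  ] [ 503.   -229.68   29.55] miss 0.03 err 4.5052776
[255.75 139.  ] [183.95 138.72] [ 493.08 -226.29   30.55] miss 0.08 err 15.352083
[260.75  75.5 ] [183.81  74.64] [ 556.39 -231.29   33.16] miss 0.17 err 7.2283335
[275.75  75.5 ] [202.48  76.06] [ 556.22 -246.71   17.44] miss 0.51 err 9.766806
[349.5 167. ] [282.91 166.53] [ 459.18 -332.12   14.68] miss 0.02 err 2.4738889
[366.5  67. ] [293.9   66.76] [ 565.49 -341.22   11.17] miss 0.18 err 2.92625
dock: back edge -y,+y; contact edge -y,+y; display BR,TR; screws; fro
[... 247 characters left out ...]
168195
[260.5 156. ] [330.44 153.08] [492.13  22.64 101.95] miss 1.76 err 10.753472
[230.5  149.75] [306.32 151.42] [499.08  45.65 119.99] miss 0.08 err 2.1679168
[227.5   97.25] [306.24  98.89] [538.17  47.06 117.64] miss 0.05 err 2.1491666
[172.25  76.5 ] [244.5  78.3] [553.35  94.17  90.6 ] miss 0.06 err 5.578472
[179.25 168.  ] [245.94 169.42] [477.01  94.09  91.33] miss 0.02 err 4.44625
[254.25  78.5 ] [311.01  79.94] [553.41  29.34  20.02] miss 0.02 err 6.762778
[206. 145.] [277.1  146.66] [499.57  67.45 102.81] miss 0.06 err 4.3715277
[166.   68.5] [239.59  70.54] [559.22  97.85  93.52] miss 0.0 err 2.1879168
[175.  176.5] [242.09 177.81] [470.32  97.39  95.01] miss 0.06 err 2.0027778
```

Run:
```python
from h import *
o=np.array((187,45))
P=[np.array(p)/4+o for p in [(217,177),(624,208),(600,377),(209,350)]]
for z in (26,28):
    Q=np.array([onplane('n1',p,z) for p in P])[:,:2]
    print(z,Q.tolist(),'lens',[np.linalg.norm(Q[i]-Q[(i+1)%4]).round(1) for i in range(4)],'ctr',Q.mean(0), 'yaw of long edges',[np.degrees(np.arctan2(*(a-b))).round(2) for a,b in ((Q[0],Q[1]),(Q[3],Q[2]))])
# automatic deck check in both views: hull of dark blob after removing walls
for n in('n1','n0'):
    im=load(n)[0]; C=proj(n,[514,-264,26])
    m=(im.max(2)<75).astype(np.uint8); m=cv2.morphologyEx(m,cv2.MORPH_OPEN,np.ones((35,35),np.uint8))
    k,l,s,c=cv2.connectedComponentsWithStats(m); i=l[int(C[1]),int(C[0])]
    if i==0: print('none');continue
    r=cv2.minAreaRect(cv2.findContours((l==i).astype(np.uint8),0,2)[0][0]); print(n,r,onplane(n,r[0],26),s[i])
# module outer end
o=np.array((108,46)); f=lambda p:np.array(p)/4+o
for p,z in [((513,160),122.5),((525,455),122.5),((608,157),102),((610,440),102)]: print(onplane('d0',f(p),z))
q0=monitor.read_q()
qp=quat([0,1,-1],[1,0,0]);qp2=quat([0,1,-1],[-1,0,0]);qg=quat([0,-1,-1],[-1,0,0]);qn=quat([0,0,-1],[-1,-.08,0])
for q,p in [(qp,[518,10,135]),(qp2,[518,10,135]),(qg,[518,50,105]),(qg,[518,-10,170]),(qn,[513,-290,100]),(qn,[513,-290,40]),(qg,[518,-170,180]),(qg,[518,-285,75])]: print(p,ctrl.solve_ik(p,q))
```

```text
26 [[543.1175958544175, -211.50229765716276], [535.9620694691453, -315.5349024102914], [492.5364616494544, -312.7591953654242], [499.2376091985895, -208.74528921477724]] lens [np.float64(104.3), np.float64(43.5), np.float64(104.2), np.float64(44.0)] ctr [ 517.71 -262.14] yaw of long edges [np.float64(3.93), np.float64(3.69)]
28 [[543.1408043711981, -211.6270291275927], [536.0286983782127, -315.02835446593195], [492.86660114115443, -312.26949066672864], [499.52708551057515, -208.88675046603126]] lens [np.float64(103.6), np.float64(43.3), np.float64(103.6), np.float64(43.7)] ctr [ 517.89 -261.95] yaw of long edges [np.float64(3.93), np.float64(3.69)]
n1 ((299.5, 114.5), (41.0, 73.0), 90.0) [ 518.21 -271.76   26.  ] [ 263   94   74   42 2971]
n0 ((227.0, 114.5), (41.0, 76.0), 90.0) [ 517.69 -271.78   26.  ] [ 189   94   77   42 3093]
[546.11  40.03 122.5 ]
[491.86  38.86 122.5 ]
[546.69  23.06 102.  ]
[490.34  22.55 102.  ]
[518, 10, 135] [ 0.78  0.87 -0.76  1.88 -0.32  0.75  0.44]
[518, 10, 135] [ 0.27  0.74  0.07  1.89 -0.93  1.07 -2.11]
[518, 50, 105] [ 0.12  1.14 -1.15  1.81  1.25  1.88  1.63]
[518, -10, 170] [ 0.24  0.99 -1.15  1.85  1.21  1.84  1.77]
[513, -290, 100] [ 0.27  0.72  0.33  1.77 -0.34  0.71 -2.27]
[513, -290, 40] [ 0.3   0.81  0.29  1.8  -0.38  0.59 -2.23]
[518, -170, 180] [ 0.55  0.93 -1.15  1.94  1.37  1.74  1.98]
[518, -285, 75] [-0.46  1.11  1.01  2.01 -0.39  0.22 -2.65]
```

Run:
```python
from h import *
o=np.array((108,46)); f=lambda p:np.array(p)/4+o
for p in [(318,172),(332,430)]: print(onplane('d0',f(p),82))
a=np.array([-.006,.707,-.707]); E=np.array([518.5,31,112.])
qp=quat([0,.707,-.707],[-1,-.009,0])
ctrl.gripper_close(40)
ctrl.move_to(E-a*70,qp); print(monitor.read_time(),monitor.read_q())
print(ctrl.movel(E-a*10,v=40,stop_force=3)); p=monitor.read_position(); print('contact',p,'tip depth past E',(p-E)@a+19,monitor.read_ft_force())
print(ctrl.movel(p+a*10,v=12,stop_force=22)); p2=monitor.read_position(); print('pushed',(p2-p)@a,monitor.read_ft_force())
ctrl.movel(E-a*75,v=100); print(monitor.read_time()); snap('wrist','p0');snap('scene','s1')
```

```text
[543.54  84.44  82.  ]
[488.03  85.06  82.  ]
8.7583 [ 0.3   0.71  0.11  1.85 -0.88  1.15 -2.13]
True
contact [517.93  17.4  125.63] tip depth past E -0.2499184058796331 [-1.27 -1.47  2.91]
False
pushed 8.660234422175513 [-3.81 -4.42  8.16]
11.6917
```

View pics/p0.png

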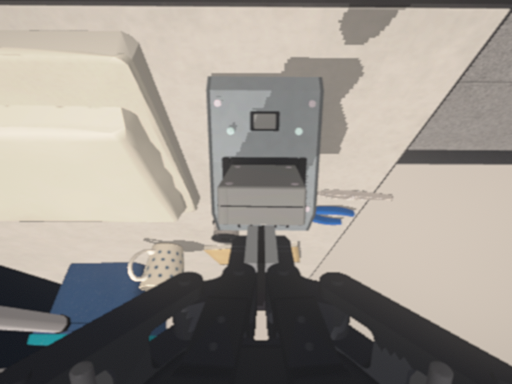

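p0 shows the dock panel symmetric about column 264.5, with screws at (217,103) and (312,103). The module's outer face spans (218–305, 188–225), so I'll compare that with the predicted popped and unpopped positions.

Run:
```python
from h import *
u=np.array([0,.707,.707]); a=np.array([0,.707,-.707])
for nm,E in (('popped',[518,21,122]),('latched',[518,31,112])):
    for s in (-28,28): print(nm,[proj('p0',np.array(E)+[s,0,0]+u*h) for h in(13,-13)],[proj('s1',np.array(E)+[s,0,0]+u*13)])
im=load('p0')[0]; g=im[:, :].astype(int).sum(2)//3
print('col262',[(r,g[r,262]) for r in range(160,232,2)]); print('row208',[(c,g[208,c]) for c in list(range(210,226,1))+list(range(296,314,1))])
q1=quat([0,0,-1],[-1,0,0]); print(ctrl.solve_ik([518,-60,260],q1))
```

```text
popped [array([304.14, 225.45]), array([306.09, 187.65])] [array([252.19, 197.09])]
popped [array([218.27, 225.16]), array([216.77, 187.31])] [array([238.55, 187.34])]
latched [array([301.37, 216.65]), array([303.09, 180.98])] [array([249.5 , 201.56])]
latched [array([220.86, 216.37]), array([219.56, 180.64])] [array([235.96, 191.68])]
col262 [(160, np.int64(48)), (162, np.int64(47)), (164, np.int64(61)), (166, np.int64(92)), (168, np.int64(90)), (170, np.int64(90)), (172, np.int64(91)), (174, np.int64(90)), (176, np.int64(90)), (178, np.int64(91)), (180, np.int64(91)), (182, np.int64(91)), (184, np.int64(91)), (186, np.int64(104)), (188, np.int64(135)), (190, np.int64(152)), (192, np.int64(153)), (194, np.int64(153)), (196, np.int64(152)), (198, np.int64(153)), (200, np.int64(152)), (202, np.int64(153)), (204, np.int64(153)), (206, np.int64(107)), (208, np.int64(147)), (210, np.int64(153)), (212, np.int64(154)), (214, np.int64(154)), (216, np.int64(153)), (218, np.int64(153)), (220, np.int64(153)), (222, np.int64(153)), (224, np.int64(160)), (226, np.int64(62)), (228, np.int64(48)), (230, np.int64(49))]
row208 [(210, np.int64(198)), (211, np.int64(158)), (212, np.int64(113)), (213, np.int64(102)), (214, np.int64(128)), (215, np.int64(156)), (216, np.int64(164)), (217, np.int64(154)), (218, np.int64(150)), (219, np.int64(154)), (220, np.int64(156)), (221, np.int64(158)), (222, np.int64(157)), (223, np.int64(156)), (224, np.int64(156)), (225, np.int64(154)), (296, np.int64(139)), (297, np.int64(140)), (298, np.int64(140)), (299, np.int64(141)), (300, np.int64(139)), (301, np.int64(140)), (302, np.int64(141)), (303, np.int64(139)), (304, np.int64(135)), (305, np.int64(157)), (306, np.int64(195)), (307, np.int64(216)), (308, np.int64(215)), (309, np.int64(199)), (310, np.int64(181)), (311, np.int64(172)), (312, np.int64(158)), (313, np.int64(132))]
[-0.24  0.43  0.45  1.79 -0.22  0.97 -2.84]
```

The popped prediction fits (rows 187.5 and 225.3), so the module is out 14 mm. Next I'll check IK for the grasp.

Run:
```python
from h import *
a=np.array([0,.707,-.707]); n=np.array([0,.707,.707]); E=np.array([517.7,21.,122.])
G=E+a*31
for ys in (0,.02,-.02):
  for tilt in (45,35,30,25,20):
    t=np.radians(tilt); q=quat([0,-np.sin(t),-np.cos(t)],[-1,ys,0])
    print(ys,tilt,[ctrl.solve_ik(x,q) for x in (G,G+n*70,G-a*60)])
```

```text
0 45 [array([ 0.13,  1.14, -1.15,  1.83,  1.26,  1.87,  1.63]), array([ 0.05,  1.07, -1.15,  1.74,  1.16,  1.9 ,  1.66]), array([ 0.22,  1.05, -1.15,  1.86,  1.24,  1.85,  1.72])]
0 35 [array([ 0.21,  1.07, -1.15,  1.86,  1.23,  1.68,  1.69]), array([ 0.12,  0.99, -1.15,  1.78,  1.12,  1.71,  1.73]), array([ 0.29,  0.97, -1.15,  1.88,  1.19,  1.65,  1.8 ])]
0 30 [array([ 0.25,  1.03, -1.15,  1.87,  1.21,  1.58,  1.73]), array([ 0.16,  0.96, -1.15,  1.79,  1.1 ,  1.62,  1.76]), array([ 0.34,  0.93, -1.15,  1.89,  1.16,  1.55,  1.84])]
0 25 [array([-0.96,  1.01,  1.13,  1.93, -0.64,  0.78, -2.74]), array([ 0.2 ,  0.92, -1.15,  1.81,  1.07,  1.52,  1.8 ]), array([-0.9 ,  0.91,  1.13,  1.93, -0.53,  0.78, -2.74])]
0 20 [array([-0.93,  0.98,  1.13,  1.94, -0.73,  0.8 , -2.63]), array([-1.01,  0.9 ,  1.13,  1.86, -0.57,  0.91, -2.83]), array([-0.87,  0.88,  1.13,  1.94, -0.61,  0.8 , -2.63])]
0.02 45 [array([ 0.13,  1.14, -1.15,  1.83,  1.26,  1.87,  1.61]), array([ 0.05,  1.07, -1.15,  1.74,  1.16,  1.9 ,  1.65]), array([ 0.22,  1.05, -1.15,  1.86,  1.24,  1.85,  1.7 ])]
0.02 35 [array([ 
[... 934 characters left out ...]
5,  1.86,  1.23,  1.68,  1.71]), array([ 0.12,  0.99, -1.15,  1.78,  1.12,  1.71,  1.74]), array([ 0.29,  0.97, -1.15,  1.88,  1.19,  1.65,  1.81])]
-0.02 30 [array([-1.  ,  1.04,  1.13,  1.91, -0.55,  0.77, -2.83]), array([ 0.16,  0.96, -1.15,  1.79,  1.1 ,  1.62,  1.78]), array([-0.94,  0.94,  1.13,  1.93, -0.44,  0.76, -2.83])]
-0.02 25 [array([-0.96,  1.01,  1.13,  1.93, -0.64,  0.78, -2.72]), array([ 0.2 ,  0.92, -1.15,  1.81,  1.07,  1.52,  1.82]), array([-0.9 ,  0.91,  1.13,  1.93, -0.53,  0.78, -2.72])]
-0.02 20 [array([-0.86,  0.88,  0.94,  1.94, -0.51,  0.7 , -2.83]), array([-1.01,  0.9 ,  1.13,  1.86, -0.57,  0.91, -2.82]), array([-0.79,  0.78,  0.94,  1.94, -0.4 ,  0.72, -2.84])]
```

The module sides are flat, so pitch about module y is free. I'll grip with the tool tilted about 22° and place with it tilted −23°, leaning away from the lid.

Run:
```python
from h import *
a=np.array([0,.707,-.707]); E=np.array([517.5,21.,122.]); G=E+a*31
t=np.radians(22); zt=np.array([0,-np.sin(t),-np.cos(t)]); q=quat(zt,[-1,-.015,0])
p=monitor.read_position(); ctrl.movel([p[0],-60,300],v=250); ctrl.release()
qd=quat([0,0,-1],[-1,-.3,0]); ctrl.move_to([515,30,300],qd); print(monitor.read_q(),monitor.read_time())
print(ctrl.solve_ik(G-zt*110,q),ctrl.solve_ik(G,q))
ctrl.move_to(G-zt*110,q); print(monitor.read_q(),monitor.read_time())
try:
    ctrl.movel(G-zt*40,v=150); print('ok',monitor.read_q(),monitor.read_time()); snap('wrist','g0')
except ctrl.MotionError as e: print(e)
```

```text
[-0.31  0.36  0.29  1.74 -0.12  1.06 -2.83] 14.0
[ 0.26  0.81 -1.15  1.78  0.97  1.48  1.94] [-0.94  0.99  1.13  1.94 -0.7   0.79 -2.66]
[ 0.26  0.81 -1.15  1.78  0.97  1.48  1.94] 17.9417
ok [ 0.28  0.89 -1.1   1.86  1.07  1.39  1.88] 18.5583
```

Run:
```python
from h import *
a=np.array([0,.707,-.707]); E=np.array([517.5,21.,122.]); G=E+a*31
print(ctrl.movel(G,v=80,stop_force=8),monitor.read_position()-G)
ctrl.gripper_close(60); f=monitor.read_ft_force(); print('grip',monitor.read_gripper_width(),monitor.read_finger_force(),f,monitor.read_position()-G)
print(ctrl.movel(G-a*25,v=60,stop_force=30),monitor.read_ft_force())
print(ctrl.movel(G-a*75,v=100,stop_force=30),monitor.read_ft_force(),monitor.read_position()-(G-a*75),monitor.read_time())
snap('wrist','h0'); snap('scene','s2')
yw=np.radians(3.9); xn=np.array([np.sin(yw),np.cos(yw),0]); yn=np.array([-np.cos(yw),np.sin(yw),0])
S=np.array([517.8,-262,26.]); t=np.radians(-23); zt=-xn*np.sin(t)+np.array([0,0,-np.cos(t)]); q=quat(zt,yn)
for h in (150,60,0): print(ctrl.solve_ik(S-24*xn+[0,0,13+h],q))
```

```text
False [-0.02  0.11 -0.17]
grip 0.643723447335527 62.797168493270874 [-0.98  0.38  3.53] [0.21 0.54 0.68]
False [-0.6   0.72 -0.86]
False [ 0.43  0.56 -1.4 ] [-0.16  0.14 -0.15] 20.8583
[ 0.08  0.96  1.13  1.56 -1.01  1.62 -1.81]
[ 0.09  1.1   1.13  1.62 -1.13  1.56 -1.7 ]
[ 0.09  1.2   1.13  1.64 -1.23  1.53 -1.64]
```

View pics/h0.png

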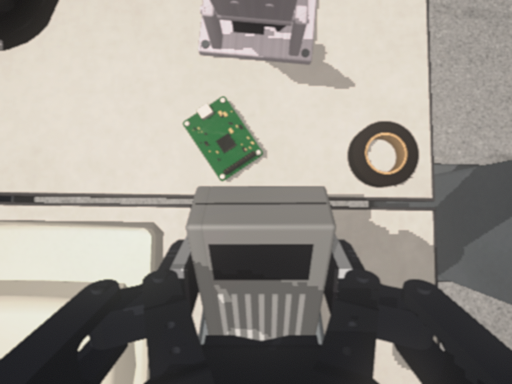

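h0 shows the module held between the fingers with its back to the camera. The outer end's back edge is at row ~205 (cols 189–337) and its contact edge at row ~187. I'll compare these with the predicted in-hand pose.

Run:
```python
from h import *
a=np.array([0,.707,-.707]);n=np.array([0,.707,.707]); E=np.array([517.5,21.,122.])-a*75
def pr(dx,pit,dz=0):
    c=np.cos(pit);s=np.sin(pit); A=a*c+n*s; N=n*c-a*s; g=E+a*31
    o=g-A*31+A*dx+N*dz
    return [proj('h0',o+[x,0,0]+N*h).round(1) for x,h in((28,13),(-28,13),(28,-13),(-28,-13))]
for dx,p in((0,0),(2,0),(0,.035)): print(dx,p,pr(dx,p))
im=load('h0')[0].astype(int).sum(2)//3
for c in (215,262,310): print(c,[im[r,c] for r in range(180,214)])
for r in (240,): print([(c,im[r,c]) for c in list(range(186,200))+list(range(326,340))])
```

```text
0 0 [array([183.4, 237.6]), array([337.9, 239.5]), array([195.3, 189.7]), array([326.7, 191.5])]
2 0 [array([184.2, 241.1]), array([337., 243.]), array([195.9, 193.2]), array([326. , 194.9])]
0 0.035 [array([183.8, 234.4]), array([337.6, 236.4]), array([195.9, 188.9]), array([326.1, 190.6])]
215 [np.int64(220), np.int64(219), np.int64(218), np.int64(218), np.int64(220), np.int64(204), np.int64(157), np.int64(127), np.int64(126), np.int64(127), np.int64(128), np.int64(128), np.int64(128), np.int64(128), np.int64(128), np.int64(128), np.int64(128), np.int64(128), np.int64(128), np.int64(128), np.int64(129), np.int64(125), np.int64(105), np.int64(81), np.int64(95), np.int64(121), np.int64(130), np.int64(129), np.int64(129), np.int64(129), np.int64(130), np.int64(128), np.int64(129), np.int64(129)]
262 [np.int64(216), np.int64(216), np.int64(216), np.int64(216), np.int64(218), np.int64(200), np.int64(149), np.int64(122), np.int64(126), np.int64(127), np.int64(127), np.int64(128), np.int64(128), np.int64(128), np.int64(128), np.int64(128), np.int64(127), np.int64(128), np.int64(129), np.i
[... 646 characters left out ...]
nt64(129), np.int64(129), np.int64(129), np.int64(129), np.int64(129), np.int64(129)]
[(186, np.int64(137)), (187, np.int64(136)), (188, np.int64(137)), (189, np.int64(139)), (190, np.int64(140)), (191, np.int64(143)), (192, np.int64(142)), (193, np.int64(142)), (194, np.int64(141)), (195, np.int64(141)), (196, np.int64(141)), (197, np.int64(140)), (198, np.int64(140)), (199, np.int64(139)), (326, np.int64(139)), (327, np.int64(139)), (328, np.int64(139)), (329, np.int64(138)), (330, np.int64(133)), (331, np.int64(126)), (332, np.int64(116)), (333, np.int64(108)), (334, np.int64(108)), (335, np.int64(112)), (336, np.int64(113)), (337, np.int64(108)), (338, np.int64(95)), (339, np.int64(77))]
```

Run:
```python
from h import *
im=load('h0')[0].astype(int)
for c in (204,262,322): print(c,[tuple(im[r,c]) and int(im[r,c].sum()//3) for r in range(206,250)])
g=cv2.cvtColor(load('h0')[0],cv2.COLOR_RGB2GRAY)
c=cv2.resize(cv2.createCLAHE(4,(4,4)).apply(g)[170:300,160:360],None,fx=4,fy=4,interpolation=cv2.INTER_CUBIC); cv2.imwrite('pics/h0c.png',c)
for r in range(188,250,6): 
    row=im[r].sum(1)//3; d=np.abs(np.diff(row)); L=[k for k in range(180,205) if d[k]>10]; R=[k for k in range(318,345) if d[k]>10]; print(r,L,R)
```

```text
204 [128, 127, 126, 126, 126, 125, 125, 126, 126, 126, 127, 128, 127, 129, 130, 129, 130, 133, 143, 155, 166, 171, 165, 155, 147, 144, 141, 141, 141, 140, 141, 140, 139, 138, 138, 138, 137, 136, 136, 135, 134, 135, 134, 135]
262 [129, 128, 128, 128, 128, 128, 128, 128, 128, 128, 128, 127, 127, 128, 128, 128, 127, 131, 139, 150, 160, 162, 157, 148, 143, 140, 139, 139, 139, 139, 138, 139, 139, 138, 139, 140, 140, 126, 83, 45, 42, 43, 44, 44]
322 [130, 129, 129, 129, 129, 129, 129, 129, 130, 129, 129, 128, 128, 128, 128, 128, 130, 133, 141, 150, 158, 160, 155, 148, 143, 140, 139, 139, 139, 140, 140, 139, 139, 139, 138, 138, 138, 138, 138, 138, 138, 138, 138, 138]
188 [195, 196, 197] [324, 325, 326]
194 [193, 194] [326, 327]
200 [192] []
206 [190, 191, 192] [328, 329, 331, 332]
212 [188, 189, 190] [331, 332]
218 [186, 187, 188] [333, 334]
224 [184, 185, 186] [332, 335]
230 [184, 185, 186] [335]
236 [184, 185, 186] [335, 336]
242 [181, 182, 183] [338, 339, 340]
248 [180] [340, 341, 342, 343]
```

View pics/h0c.png

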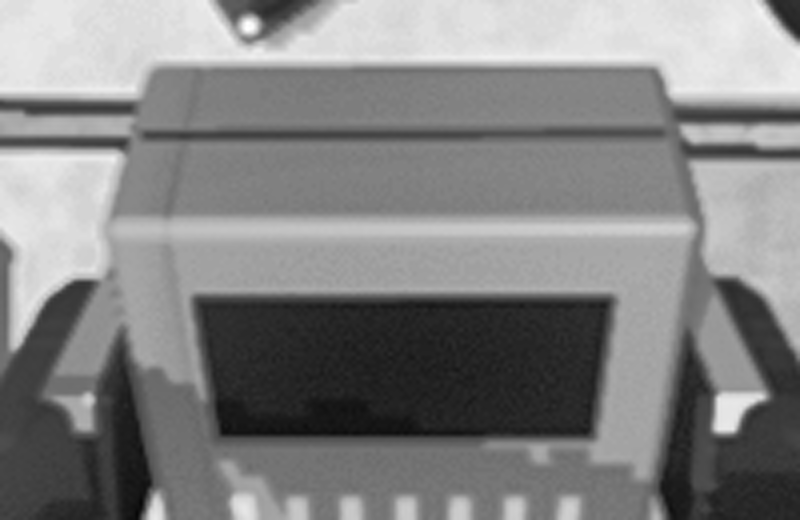

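The enhanced crop shows the contact edge at row ~186.5 (cols 196–326), the groove at 203, and the back edge at row ~227 (cols 185.5–335.5). That implies a small pitch or shift in the hand, so I'll fit it.

Run:
```python
from h import *
from scipy.optimize import least_squares
a=np.array([0,.707,-.707]);n=np.array([0,.707,.707]); E=np.array([517.5,21.,122.])-a*75
def pr(v):
    dx,pit,dz=v
    c=np.cos(pit);s=np.sin(pit); A=a*c+n*s; N=n*c-a*s; g=E+a*31
    o=g-A*31+A*dx+N*dz; P=[proj('h0',o+[x,0,0]+N*h) for x,h in((28,13),(-28,13),(28,-13),(-28,-13),(28,0),(-28,0))]
    return np.array([(P[0][1]+P[1][1])/2,(P[2][1]+P[3][1])/2,(P[4][1]+P[5][1])/2,P[1][0]-P[0][0],P[3][0]-P[2][0]])
obs=np.array([227.5,186.3,203.1,150.5,130.5])
for w in ([1,1,0,1,1],[1,1,0,0,0],[1,1,0,.3,.3],[1,1,1,1,1]):
    r=least_squares(lambda v:np.r_[(pr(v)-obs)*w,v*[.3,.3/.02,.3]],[0,0,0]); print(w,r.x*[1,57.3,1],(pr(r.x)-obs).round(1))
# groove fraction from p0 (contact 187, groove 206.3, back 225.4)
E0=np.array([518,21,122.]); print([proj('p0',E0+n*h)[1].round(1) for h in(-13,-2,-1,0,1,13)])
```

```text
[1, 1, 0, 1, 1] [-0.68  3.64 -1.7 ] [ 0.7 -0.8  2.   1.3 -2. ]
[1, 1, 0, 0, 0] [-0.3  4.6 -1.6] [ 0.3 -0.3  2.   0.7 -2.7]
[1, 1, 0, 0.3, 0.3] [-0.55  4.59 -1.32] [ 0.3 -0.4  2.   1.2 -2.4]
[1, 1, 1, 1, 1] [-0.9   3.53 -1.9 ] [ 0.1 -1.5  1.3  1.3 -2. ]
[np.float64(187.5), np.float64(203.8), np.float64(205.3), np.float64(206.8), np.float64(208.2), np.float64(225.3)]
```

The fit gives a pitch of about 3.6° (the outer end sagged in the slot) and a −1.7 mm normal shift. I'll include both in the placing pose.

```bash
cat > pl.py <<'E'
from h import *
yw=np.radians(3.9); xn=np.array([np.sin(yw),np.cos(yw),0]); yn=np.array([-np.cos(yw),np.sin(yw),0]); zn=np.array([0,0,1.])
S=np.array([517.8,-262,26.]); t=np.radians(-19.4); q=quat(-xn*np.sin(t)-zn*np.cos(t),yn)
g=lambda h,dx=0,dy=0: S+xn*(-23.3+dx)+yn*dy+zn*(14.7+h)
E
python3 - <<'E'
from pl import *
p=monitor.read_position(); ctrl.movel([p[0]-20,-60,290],v=250); print(monitor.read_time())
print(ctrl.solve_ik(g(250),q)); ctrl.move_to(g(250),q); print(monitor.read_time(),monitor.read_q(),monitor.read_position()-g(250))
ctrl.movel(g(40),v=150); ctrl.sleep(.2); print(monitor.read_time(),monitor.read_q(),monitor.read_position()-g(40),monitor.read_gripper_width())
im=snap('wrist','k0'); snap('top','t1');snap('scene','s3')
E
```

```text
21.7
[ 0.06  0.8   1.13  1.45 -0.87  1.66 -1.97]
25.225 [ 0.06  0.8   1.13  1.45 -0.87  1.66 -1.97] [-0.01  0.21 -0.3 ]
26.975 [ 0.1   1.04  1.    1.66 -1.07  1.37 -1.75] [ 0.23 -0.23  0.64] 0.6445960780528877
```

Run:
```python
from pl import *
ctrl.movel(g(13),v=100); ctrl.sleep(.2); f0=monitor.read_ft_force(); print(f0)
r=ctrl.movel(g(-3),v=15,stop_force=5); p=monitor.read_position(); f=monitor.read_ft_force()-f0
d=p-g(0); print(r,'h',d[2],'nx',d@xn,'ny',d@yn,'F nest',f@xn,f@yn,f[2],'T',monitor.read_ft_torque(),monitor.read_time(),monitor.read_gripper_width())
snap('wrist','k1'); snap('top','t2'); snap('scene','s4')
```

```text
[ 0.09 -0.01 -1.76]
True h 0.6112581993556816 nx 0.25733963452045494 ny -0.4837616405547121 F nest -0.5834076203834705 -0.9140741789438183 6.6826925651344595 T [-0.23 -0.06 -0.03] 28.55 0.643345800595882
```

Run:
```python
from pl import *
r=ctrl.movel(g(-3),v=15,stop_force=8); d=monitor.read_position()-g(0); print(r,d[2],d@xn,d@yn,monitor.read_ft_force())
ctrl.release(); print(monitor.read_ft_force(),monitor.read_gripper_width())
zt=Ro.from_quat(q).as_matrix()[:,2]; p=monitor.read_position()
ctrl.movel(p-zt*60,v=120); ctrl.movel(p-zt*60+[0,-40,90],v=200); print(monitor.read_time())
snap('wrist','r0'); snap('top','t3'); snap('scene','s5')
u=proj('r0',S+[0,0,13]).astype(int); print(u)
A=cv2.imread('pics/r0.png'); c=A[max(u[1]-95,0):u[1]+95,max(u[0]-130,0):u[0]+130]; c=cv2.resize(c,None,fx=3,fy=3,interpolation=cv2.INTER_CUBIC); cv2.imwrite('pics/r0c.png',c); print(c.shape)
```

```text
True 0.6550838136567094 0.2081446481109733 -0.4498903522634786 [-0.58 -0.25  3.72]
[ 0.32 -0.32 -0.49] 1.002455680377089
30.6167
[263 192]
(570, 780, 3)
```

View pics/r0c.png

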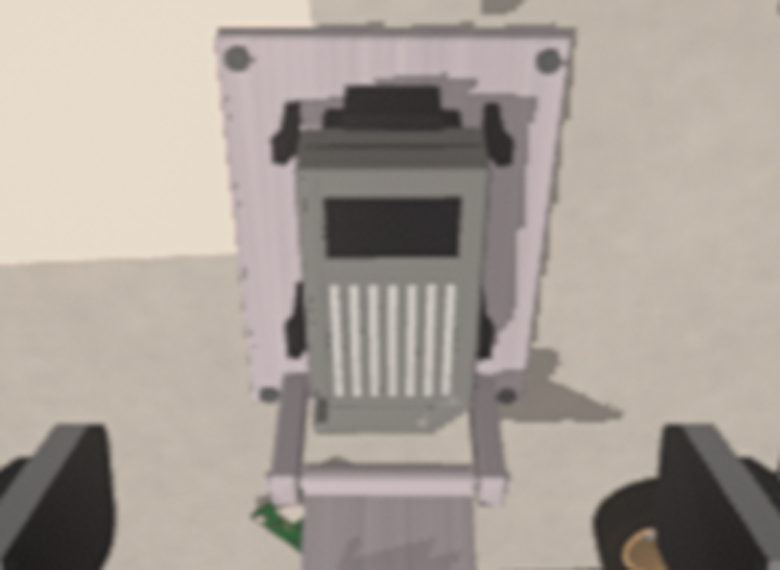

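The picture shows the module in the nest, cut corner at the slanted-wall side (450,420). A strip of deck 44 mm wide shows past its outer end at crop rows 112–128. So it may sit too far toward nest +x or be raised, and I'll measure that.

Run:
```python
from pl import *
W=lambda x,y,z: S+xn*x+yn*y+zn*z
P=lambda *v: ((proj('r0',W(*v))-[133,97])*3).round(0)
print('cam nest coords', [ (-(load('r0')[2].T@load('r0')[3])-S)@k for k in (xn,yn,zn)])
for nm,v in dict(ob1=(-55,-28,0),ob2=(-55,28,0),ot1=(-55,-28,26),ot2=(-55,28,26),it1=(55,-28,26),it2=(55,14,26),it3=(41,28,26),de1=(-53,-22,0),de2=(-53,22,0),base=(-80,-55,-16),base2=(-80,55,-16),scr=(-73,48,-16),wtop=(-60,0,10),wall34=(34,28,10),ww46=(-46,32,10)).items(): print(nm,v,P(*v))
```

```text
cam nest coords [np.float64(-194.58716586850386), np.float64(-2.722897863802692), np.float64(252.0179234585553)]
ob1 (-55, -28, 0) [300. 121.]
ob2 (-55, 28, 0) [483. 121.]
ot1 (-55, -28, 26) [294. 166.]
ot2 (-55, 28, 26) [491. 166.]
it1 (55, -28, 26) [312. 431.]
it2 (55, 14, 26) [430. 431.]
it3 (41, 28, 26) [472. 403.]
de1 (-53, -22, 0) [320. 127.]
de2 (-53, 22, 0) [463. 127.]
base (-80, -55, -16) [211.  23.]
base2 (-80, 55, -16) [573.  23.]
scr (-73, 48, -16) [548.  44.]
wtop (-60, 0, 10) [392. 123.]
wall34 (34, 28, 10) [469. 356.]
ww46 (-46, 32, 10) [497. 164.]
```

The module's top corners match the predicted home pose to within about 1 mm: outer row 165 against 166, inner 432 against 431. The dark strip is the deck's end face. To confirm, I'll press gently with closed fingers at both ends, compare heights, and fully seat it.

Run:
```python
from pl import *
ctrl.gripper_close(40); zt=Ro.from_quat(q).as_matrix()[:,2]
for x in (-42,30):
    T=S+xn*x+zn*26-zt*19
    ctrl.movel(T+zn*20,v=200); ctrl.sleep(.15); r=ctrl.movel(T-zn*8,v=20,stop_force=12); print(x,r,'dz',(monitor.read_position()-T)[2],monitor.read_ft_force())
    ctrl.movel(T+zn*25,v=150)
ctrl.movel(S+xn*-40+zn*230,v=300); print(monitor.read_time(),monitor.read_q())
qL=quat(-xn-zn,yn)
H=S+xn*72+zn*31
for k,(x,z) in dict(above=(150,300),behind=(72+60,57+75),shut=(-25,64)).items():
    tip=np.array(S*[1,1,0]+xn*x+zn*z); zt=(-xn-zn)/2**.5; print(k,ctrl.solve_ik(tip-zt*19,qL))
for tl in (30,0):
    t=np.radians(tl); zt=-xn*np.sin(t)-zn*np.cos(t)
    for s in (1,-1): print(tl,s,[ctrl.solve_ik(S*[1,1,0]+xn*x+zn*z-zt*19,quat(zt,s*yn)) for x,z in((120,300),(120,130),(-25,64))])
```

```text
-42 True dz 2.6204195511504054 [-1.28 -0.02  5.02]
30 True dz 2.592644564791428 [0.1  0.55 4.46]
36.1833 [ 0.1   0.85  1.1   1.47 -0.89  1.62 -1.92]
above [ 0.43  0.73 -1.15  1.72  1.14  1.85  2.13]
behind [ 0.44  1.03 -1.15  1.88  1.33  1.82  1.84]
shut [-0.57  1.31  1.3   1.98 -1.    0.5  -2.16]
30 1 [array([ 0.62,  0.64, -1.15,  1.69,  0.99,  1.59,  2.33]), array([-0.69,  0.93,  1.13,  1.92, -0.48,  0.68, -2.65]), array([-0.43,  1.15,  1.24,  1.94, -1.05,  0.64, -1.99])]
30 -1 [array([-0.46,  0.46,  0.61,  1.73,  0.31,  1.04, -0.13]), array([-0.46,  0.72,  0.64,  1.92,  0.21,  0.63, -0.18]), array([-0.17,  0.84,  0.62,  1.94,  0.18,  0.37,  0.02])]
0 1 [array([-0.44,  0.59,  1.14,  1.64, -0.56,  1.27, -2.41]), array([-0.43,  0.91,  1.21,  1.87, -0.97,  1.11, -2.04]), array([-0.11,  1.02,  1.11,  1.79, -1.06,  1.06, -1.8 ])]
0 -1 [array([-0.1 ,  0.42,  0.49,  1.63, -0.21,  1.14,  0.37]), array([-0.04,  0.61,  0.41,  1.86, -0.34,  0.75,  0.49]), array([ 0.27,  0.75,  0.33,  1.77, -0.36,  0.68,  0.73])]
```

Both ends press at the same height, so the module is level and home. Now I'll close the lid with an arc: tool tilted 30°, tip on the outer face inside the bar.

Run:
```python
from pl import *
tl=np.radians(30); zt=-xn*np.sin(tl)-zn*np.cos(tl); qL=quat(zt,-yn)
H=S*[1,1,0]+xn*72+zn*57
def tcp(th,m,r=85):
    s,c=np.sin(th),np.cos(th); tip=H+xn*(-c*r)+zn*(s*r)+(xn*s+zn*c)*(4+abs(9.5*s-5.5*c)+m); return tip-zt*19
p=monitor.read_position(); ctrl.movel(p+[0,0,70],v=250)
ctrl.move_to(tcp(1.9,25)+[0,0,150],qL); print(monitor.read_time(),monitor.read_q())
ctrl.movel(tcp(1.9,25),v=250); print(monitor.read_time())
f0=monitor.read_ft_force()
for th in np.arange(1.7,0.05,-.15):
    ctrl.movel(tcp(th,-1),v=90); print(th.round(2),(monitor.read_ft_force()-f0).round(1),monitor.read_time())
r=ctrl.movel(tcp(-.04,-4),v=30,stop_force=10); print(r,(monitor.read_position()-tcp(0,0))[2],monitor.read_ft_force()-f0)
ctrl.movel(monitor.read_position()+zn*60+xn*20,v=150); snap('wrist','l0'); snap('top','t4');snap('scene','s6'); print(monitor.read_time())
```

```text
38.2 [-0.48  0.49  0.6   1.76  0.31  1.   -0.18]
38.95
1.7 [-0.7  0.6 -0.4] 39.5833
1.55 [0.4 0.  1.2] 39.8833
1.4 [-1.3  0.6 -0.3] 40.1833
1.25 [-0.6 -0.1 -0.2] 40.4917
1.1 [-0.2 -0.1 -0.9] 40.8
0.95 [-0.5 -0.6 -0.3] 41.1083
0.8 [ 0.2 -0.1 -0.8] 41.4167
0.65 [-0.9  1.  -0.2] 41.725
0.5 [0.8 0.2 0.5] 42.025
0.35 [-1.6 -0.   0.4] 42.3
0.2 [-1.3  0.6 -0.9] 42.575
True -1.7623738796916228 [-0.86  2.67  7.44]
43.8583
```

Run:
```python
from pl import *
W=lambda x,y,z: S*[1,1,0]+xn*x+yn*y+zn*z
for n in('l0','t4','s6'):
    im=load(n)[0].astype(int).sum(2)//3
    line=[]
    for x in range(-62,82,4):
        u=proj(n,W(x,12,61)); c,r=int(round(u[0])),int(round(u[1])); line.append(int(im[r,c]) if 0<=r<384 and 0<=c<512 else -1)
    print(n,'x -62..78 step4',line, proj(n,W(-40,0,64)))
# dark bar blob in l0 near expected place
for n in('l0','t4'):
    im=load(n)[0]; u=proj(n,W(-40,0,64)); m=(im.max(2)<70).astype(np.uint8); k,l,s,c=cv2.connectedComponentsWithStats(m)
    for i in range(1,k):
        if np.linalg.norm(c[i]-u)<40 and s[i][4]>8: print(n,c[i],s[i], 'expected ends',proj(n,W(-40,25,64)),proj(n,W(-40,-25,64)))
```

```text
l0 x -62..78 step4 [192, 191, 188, 191, 185, 101, 108, 188, 197, 197, 199, 170, 195, 196, 194, 194, 193, 193, 193, 192, 190, 131, 131, 134, 132, 130, 130, 130, 130, 190, 189, 188, 189, 195, 211, 178] [261.16 205.45]
t4 x -62..78 step4 [168, 150, 100, 117, 108, 73, 93, 125, 168, 172, 170, 166, 168, 171, 171, 156, 129, 87, 42, 54, 60, 53, 53, 56, 58, 88, 107, 118, 124, 161, 169, 170, 165, 167, 162, 151] [360.19 189.93]
s6 x -62..78 step4 [187, 188, 189, 186, 187, 151, 62, 72, 72, 137, 155, 141, 145, 149, 151, 147, 149, 150, 151, 154, 154, 122, 122, 88, 84, 91, 84, 81, 88, 121, 127, 148, 149, 146, 158, 156] [321.1 162.9]
t4 [339.53 180.7 ] [323 157  27  44 478] expected ends [359.57 197.88] [360.81 182.05]
```

Run:
```python
from pl import *
from m import match
W=lambda x,y,z: S*[1,1,0]+xn*x+yn*y+zn*z
ctrl.movel(monitor.read_position()+yn*-45+zn*20,v=200); ctrl.sleep(.15); snap('wrist','l1'); print(monitor.read_time())
P=[W(-40,25,64),W(-40,-25,64),W(-30,29,61),W(-30,-29,61),W(26,27,61),W(26,-27,61)]
g=cv2.cvtColor(load('l0')[0],cv2.COLOR_RGB2GRAY)
pts=np.float32([proj('l0',p) for p in P]).reshape(-1,1,2)
gf=cv2.goodFeaturesToTrack(g,60,.02,4,mask=cv2.fillConvexPoly(np.zeros_like(g),cv2.convexHull(np.int32([proj('l0',W(x,y,62)) for x in(-47,68) for y in(-32,32)])),255)).reshape(-1,2)
import io,contextlib
with contextlib.redirect_stdout(io.StringIO()): X=match('l0','l1',gf,[61]*len(gf))
for u,x in zip(gf,X):
    d=x-S*[1,1,0]; v=np.array([d@xn,d@yn,d[2]])
    if 45<v[2]<90: print(u,v.round(1))
```

```text
44.45
[293. 205.] [-46.3 -25.   58.8]
[306. 184.] [-16.  -30.8  66.6]
[210. 119.] [65.7 16.  87.9]
[294. 199.] [-40.2 -25.4  57.6]
[229. 199.] [-36.1  24.3  60.7]
[229. 204.] [-39.5  24.5  63. ]
[318.  99.] [ 53.6 -33.4  57.9]
[274. 185.] [-18.2  -9.1  62.7]
[264.  91.] [52.1 -2.7 49.5]
[266. 107.] [ 66.5 -20.4  82.4]
[240. 185.] [-18.4  15.1  62.7]
[289. 208.] [-54.7 -22.7  54.9]
[218.  92.] [57.3 16.6 49.9]
[324.  72.] [ 68.3 -31.8  63.4]
[302. 188.] [-24.  -29.   64.2]
[313. 103.] [ 52.3 -30.6  59.8]
[282. 185.] [-15.4 -14.5  65.5]
[312. 107.] [ 51.  -30.1  61.6]
[299. 202.] [-45.3 -29.6  57.3]
[245. 184.] [-17.8  11.5  62.2]
[223. 201.] [-35.5  28.6  63. ]
[313. 129.] [ 38.7 -28.9  89.3]
[219. 117.] [50.5 19.8 69.2]
[306. 168.] [ 21.6 -28.   80.3]
[312. 133.] [ 22.8 -30.7  63.8]
```

The lid's bar sits at nest x ≈ −40 and z ≈ 57–63, and the plate reads about 62, so the lid is shut. The robot is clear.

```bash
python3 -c "
from rig import ctrl, eyes, monitor
p=monitor.read_position(); ctrl.movel([p[0],p[1],p[2]+60],v=150); print(ctrl.job_done(),monitor.read_time())"
```

```text
the job is handed in; nothing more can be done
the job is handed in; nothing more can be done
```

The job is handed in: the module was unlatched, pulled free and laid home in the nest contact face down, with its cut corner at the slanted wall, and the lid measured shut at about 44 s of the 66 s; I planned to keep clear of the loose things but did not re-check their positions afterwards.

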